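# Open the fume hood sash to its mark and start the extractor

## Task

Push the fume hood's sliding window up with the fingertips from beneath its lip until the lip is level with the pointer of the clip on the right-hand jamb, and let it stand there. Then press the push button of the extractor switch fully down and take the hand away. Do not pinch the lip, do not shift the pointer clip, and leave the things in and around the hood where they are.

Things in the scene. Friction and masses are not known exactly. Their poses are not given: they have to be found in the camera images.
- sash (a joint): how far the sash (sliding window) is open, m along its slope: 0 fully down, 0.19 upper stop; it starts between 0 and 0.03. The sash is counterweighted: it stays where it is left, and takes 2 to 5 N along the slope to push either way. Its flat lower rail reaches 60 mm down the slope below the lip's underside.
- hood: bench-top fume hood, 300 mm wide (y), 270 mm deep (x), 310 mm high with a short duct stub on top; origin: centre of its underside; x points from its front to its back, z up. Its front is a window that leans back 40 degrees from the vertical; fixed to the worktop. The counterweight runs on a rod on its left side.
- lip_edge (a point): middle of the front edge of the sash's lip, a straight steel ledge 210 mm long and 14 mm thick that stands out square from the sash's front face by 35 mm. The point is in mid thickness (underside 7 mm below, along the slope), 33 mm from the face. Axes: z up along the slope of the window (the way the sash slides), x square to the window into the hood, y along the lip to the left.
- mark_clip (a joint): position of the pointer clip along the jamb, m: the value of sash at which the lip is exactly level with the pointer (0.08 to 0.15). The clip only marks the height, it does not stop the sash; it can be shifted by a knock.
- mark_tip (a point): tip of the pointer: a dark steel clip 34 mm wide and 22 mm high with a small thumbscrew, on the metal jamb at the right of the window (as seen by the robot), its point aimed left at the end of the lip. Same axes as lip_edge.
- fan_button (a joint): push of the extractor's button: 0 out, 0.006 m fully pressed (5 N); it springs back
- fan_button_top (a point): centre of the top face of the round button, 34 mm across; it stands on a low housing on the worktop near its front edge, right or left of the hood's front (a roll of tape lies fixed at the other side), and is pressed straight down
- pot: small round pot with a lid, 58 mm across, 50 mm high, standing inside the hood; leave alone; origin: centre of its underside
- jar: slim jar with a dark cap, 45 mm across, 105 mm high, standing inside the hood; leave alone; origin: centre of its underside
- measure: pocket tape measure, 35 x 70 x 60 mm high, standing at the front of the worktop, far right; leave alone; origin: centre of its underside
- pencil: pencil, 172 mm long, 9 mm thick, lying in front of the hood; leave alone; origin: centre of its underside
- driver: screwdriver, 172 mm long, 26 mm thick, lying to the left of the hood; leave alone; origin: centre of its underside
- glue: glue bottle, 58 mm across, 190 mm high, standing to the left of the hood; leave alone; origin: centre of its underside

How it is judged:
On the way, in this order (a step that is already met when the one before it is completed fails the run):
1. the sash is on its way up (past 40 mm), with the fingers pushing under its lip (value of joint sash above 0.04 m and contact force between the fingers and lip_under above 0.3 N), for 0.05 s.
2. the lip stands level with the pointer within 10 mm, still, and no longer touched (z of lip_edge in the frame of mark_tip between -0.01 and 0.01 m and velocity of joint sash between -0.005 and 0.005 m/s and contact force between each of the arm, the fingers and lip_under below 0.1 N), for 0.2 s.
3. the extractor's button is pressed down (value of joint fan_button above 0.0045 m), for 0.05 s.
At the end, for the whole second after the job is handed in: the sash stands still with the middle of its lip within 10 mm of the pointer, measured along the slope; the button has been pressed and is out again; nothing else has moved (z of lip_edge in the frame of mark_tip between -0.01 and 0.01 m and value of joint fan_button below 0.002 m and velocity of joint sash between -0.003 and 0.003 m/s); the robot touches nothing.
It fails at once if the button is pressed while the lip is not level with the pointer (value of joint fan_button above 0.004 m and not (z of lip_edge in the frame of mark_tip between -0.01 and 0.01 m)).
It fails at once if the lip is pinched (pressed from above and beneath at once) (contact force between the fingers and lip_top above 1.5 N and contact force between the fingers and lip_under above 1.5 N).
It fails at once if the pointer clip is shifted more than 6 mm (distance of mark_tip from where it was at the start of the episode above 0.006 m).
It fails at once if another thing is lifted, knocked over or shifted more than 25 mm (distance of any of pot, jar, measure, pencil, driver, glue from where it was at the start of the episode above 0.025 m or angle between any of pot, jar, measure, glue's own z axis and vertical above 0.5 rad).
It also fails if it takes over 51 s, if anything falls off the work surface, if the arm or the gripper's body presses on something with over 40 N, if the wrist force passes 120 N, or if a joint passes its speed limit or range.

## Robot

A 7-joint arm with a two-finger parallel gripper is mounted at the origin on a cart in front of the work surface, level with it; the furniture and walls round the work are solid. World frame = base frame: x ahead of the robot, y to its left, z up, the work surface at z = 0. Lengths are in m, angles in rad, forces in N, time in s.
With the tool pointing down it reaches from about 0.425 to 0.875 m from the base axis. Payload 4.7 kg.
Tool frame: the origin (TCP) lies between the finger pads; the fingertips stand 14 mm ahead of it and the grasp point (between the pads) lies 5 mm behind it; z points along the fingers, y is the line along which they close (so a half turn about z gives the same grasp; the last joint's range is limited). The gripper opens to 87 mm and grips with 3 to 60 N. Pads are 19 mm wide; open, the fingers measure 117 mm over their backs; the gripper's body (75 mm by 190 mm) begins 51 mm behind the grasp point.
Start: joints at [1.264, 0.321, -0.07, 1.45, 0.023, 1.371, -0.057], TCP at [0.205, -0.617, 0.237] pointing down, gripper open.
Joint ranges: [-2.86, 2.86], [-0.3, 2.09], [-1.38, 1.24], [0.06, 2.45], [-1.56, 4.7], [0.09, 2.05], [-2.69, 2.69]. Speed limits (rad/s): [2.57, 2.57, 3.14, 3.14, 3.14, 3.14, 3.14].

## Interface

Orientations are given as a rotation vector (axis times angle).
In Python, from bench import ctrl gives the robot as it stands.
- The arm moves only by the tool step_arm, never from a script. Its argument "commands" is a list of rows, each an object with "travel": the shift along the tool's x, y, z in m, a list of three; "turn": the turn, a rotation vector about the tool's x, y, z in degrees, a list of three. A call has 1 to 5 rows; each row is the pose to reach, as a shift and turn from the pose commanded when the call began, along the tool's axes at that moment; what a row does not reach only later rows make up. A row lasts 1/10 s, in which the tool goes at most 50 mm and 8.59 degrees, less where a joint would pass 70% of its speed; a pose out of reach is approached as far as the arm can. A call with a gripper value outside its range is refused whole. "gripper" is the opening, from 0 (shut) to 1 (fully open), set as the call begins (left out, the last holds). The fingers move at their own pace and stop on an object; "force" is the grip in N (left out, the last holds). Time passes only in rows, so rows that repeat a pose let the fingers close. It gives the time, the measured TCP pose, the force, the opening and the grip force at its end, in the units of the state.
- ctrl.get_state(): the state, without advancing time (a new reading comes with each control period).
- ctrl.get_image(name): name is "scene" or "side" or "wrist"; returns the picture (400x640x3 uint8, red, green, blue); there is no depth.
- ctrl.camera_model(name): a dict with "fx", "fy", "cx", "cy" (pixels), "R" (3x3) and "t" (3): a world point X has camera coordinates R X + t; the wrist camera has in their place "T_tool_cam" (4x4, takes a point from camera to tool coordinates, whose origin is the TCP and whose axes are the flange's). Camera axes: x right, y down, z forward; pixel columns grow to the right and rows downward; lengths in m; the calibration is good to about 2 mm. A picture is of the moment at which its call begins: read the wrist's pose just before it. camera_model takes no time and is no camera call.
- ctrl.close_job(): hands the job in; it is judged then, once.
The state is a dict: "time": time; "joint_positions": joint angles; "qd": joint speeds; "joint_torque": joint torques, N m; "position": TCP position; "tool_rot": TCP orientation; "ft_force": force on the tool from outside, world axes, zero at the start; "torque": the same for the moment, N m; "grip_width": opening from 0.0 (shut) to 1.0 (fully open); "grip_force": force on a finger pad.
Only numpy, scipy, OpenCV 4.12 (cv2) and the standard library are available. Lean on these libraries where they do the work, as an engineer would, in place of code of your own. Each camera call takes 0.05 s, during which the arm holds its last target. There are 200 camera calls.

## Working session

There is one attempt and no reset: what is moved stays moved. The work goes in short steps, Python scripts to look and compute and a tool call to move; the robot and the scene stay as the last step left them, time stands still between calls to the robot, and variables do not carry over. Pictures are saved under pics/ and viewed, at most 11 in all, crops included, and the job is handed in when it is done.

Besides the shell and the picture viewer there is one more tool, called after "Emit:" as a command line: name --argument value ..., lists and objects as JSON in quotes. step_arm: Moves the arm, as the interface text tells. Its arguments: {"type":"object","properties":{"commands":{"type":"array"},"gripper":{"type":"number"},"force":{"type":"number"}},"required":["commands"]}

```bash
ls; mkdir -p pics
python3 - <<'E'
from bench import ctrl
import cv2,json,numpy as np
s=ctrl.get_state();print(s)
for n in("scene","side"):
    im=ctrl.get_image(n);cv2.imwrite(f"pics/{n}0.png",im[:,:,::-1]);m=ctrl.camera_model(n);print(n,{k:np.round(v,4).tolist() for k,v in m.items()})
print(ctrl.camera_model("wrist"))
E
```

```text
pics
{'time': 0.0, 'joint_positions': array([ 1.26406939,  0.32183531, -0.07011011,  1.45169191,  0.02262029,
        1.37077632, -0.05688153]), 'qd': array([ 3.32064367e-04, -1.11355260e-04,  2.81336040e-03,  7.67776184e-04,
        1.64294676e-03, -1.60534419e-05,  3.03474215e-05]), 'joint_torque': array([-5.63802660e-04, -4.91289818e+01, -4.04384863e-01, -3.12525916e+01,
       -6.38285000e-02,  4.36381018e-02,  1.84329087e-04]), 'position': array([ 0.20477389, -0.61634463,  0.2354452 ]), 'tool_rot': array([-3.09938546e+00, -5.01615444e-01,  6.51771106e-04]), 'ft_force': array([ 0.4611096 , -0.13464181,  0.66867756]), 'torque': array([-0.04543629,  0.01465084, -0.03536753]), 'grip_force': 0.0, 'grip_width': 0.9958500419834304}
scene {'fx': 410.7132, 'fy': 410.7132, 'cx': 321.2218, 'cy': 197.2015, 'R': [[0.8842, -0.4669, -0.0106], [-0.4034, -0.7519, -0.5214], [0.2355, 0.4653, -0.8532]], 't': [-0.5251, 0.2052, 1.2571]}
side {'fx': 413.558, 'fy': 413.558, 'cx': 319.7424, 'cy': 199.7268, 'R': [[-0.0355, 0.9992, 0.0177], [0.7391, 0.0382, -0.6725], [-0.6726, -0.0108, -0.7399]], 't': [0.0737, -0.3521, 1.7301]}
{'fx': 305.85609454506783, 'fy': 305.85609454506783, 'cx': 318.4837072103461, 'cy': 194.44589806366062, 'T_tool_cam': array([[-1.90578878e-04, -9.70627848e-01, -2.40585835e-01,
         6.70711033e-02],
       [ 9.99999960e-01, -1.35113890e-04, -2.47036845e-04,
         8.01923403e-04],
       [ 2.07274353e-04, -2.40585873e-01,  9.70627835e-01,
        -1.48477413e-01],
       [ 0.00000000e+00,  0.00000000e+00,  0.00000000e+00,
         1.00000000e+00]])}
```

View pics/scene0.png

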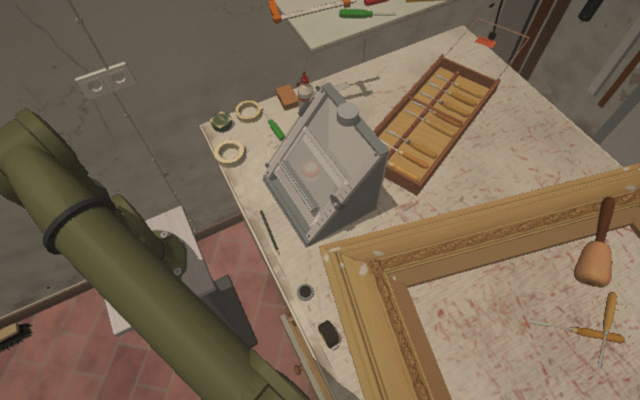

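View pics/side0.png

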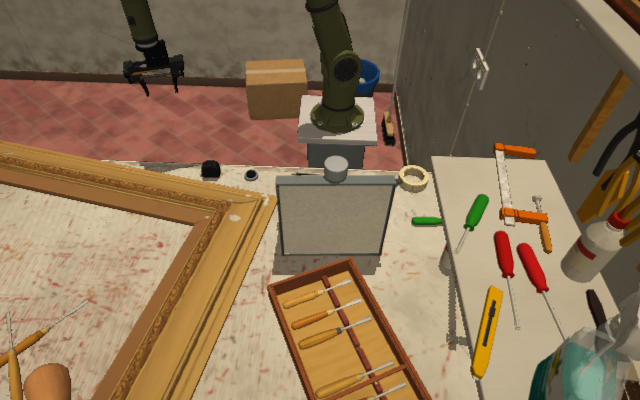

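The scene view shows the hood (265–385, 90–240), button at (305,293), measure at (329,334), tape roll at (230,153), and pencil at (269,230). I'll enlarge the hood front.

Run:
```python
import cv2
im=cv2.imread("pics/scene0.png")
cv2.imwrite("pics/crop0.png",cv2.resize(im[110:250,255:395],(600,600),interpolation=cv2.INTER_CUBIC))
```

```text
(no output)
```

View pics/crop0.png

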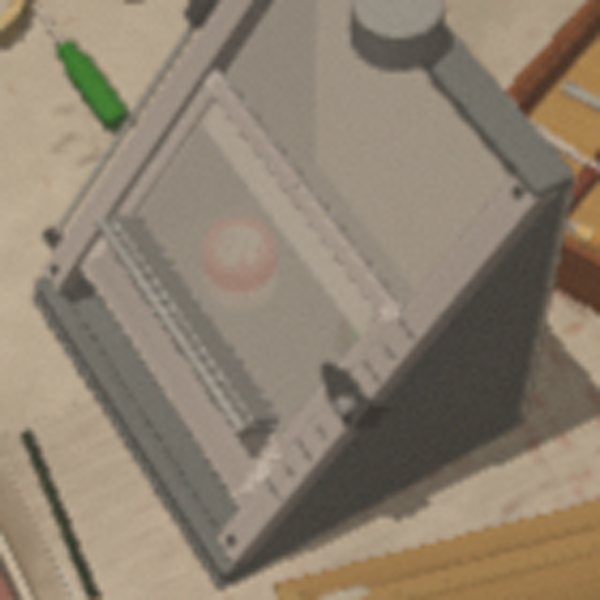

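```bash
cat > h.py <<'E'
from bench import ctrl
import numpy as np,cv2
from scipy.spatial.transform import Rotation as Rn
def cam(n,s=None):
    m=ctrl.camera_model(n);K=np.array([[m['fx'],0,m['cx']],[0,m['fy'],m['cy']],[0,0,1]])
    if n!='wrist': return K,m['R'],m['t']
    s=s or ctrl.get_state();T=np.eye(4);T[:3,:3]=Rn.from_rotvec(s['tool_rot']).as_matrix();T[:3,3]=s['position']
    W=np.linalg.inv(T@m['T_tool_cam']);return K,W[:3,:3],W[:3,3]
def ray(c,uv):
    K,R,t=c;return -R.T@t,R.T@np.linalg.solve(K,[uv[0],uv[1],1])
def plane(c,uv,n,d):
    o,r=ray(c,uv);return o+r*(d-n@o)/(n@r)
def proj(c,X):
    K,R,t=c;p=K@(R@X+t);return p[:2]/p[2]
E
python3 - <<'E'
from h import *
np.set_printoptions(precision=4,suppress=True)
c=cam('scene');f=lambda u,v:(255+u/4.286,110+v/4.286);Z=np.array([0,0,1.])
FR=plane(c,f(222,582),Z,0);BR=plane(c,f(520,415),Z,0);FL=plane(c,f(38,295),Z,0)
print('FR',FR,'BR',BR,'FL',FL,np.linalg.norm(FR-FL),np.linalg.norm(FR-BR))
print('button',plane(c,(305,291),Z,.03),'measure',plane(c,(329,334),Z,.03),'tape',plane(c,(230,153),Z,.02))
print('pencil',plane(c,f(25,430),Z,.005),plane(c,(276,248),Z,.005))
print('frame corner',plane(c,(324,250),Z,.04),plane(c,(371,392),Z,.04))
y=FL-FR;y[2]=0;y/=np.linalg.norm(y);x=np.cross(y,Z)
n=np.cos(np.radians(40))*x-np.sin(np.radians(40))*Z;up=np.cross(n,y); print('n',n,'up',up,'y',y)
for off in(0,.01,.02,.03):
  d=n@FR+off
  g=lambda u,v,o:(lambda p:np.array([(p-FR)@up,(p-FR)@y]))(plane(c,f(u,v),n,d-o))
  print(off,'lip',g(108,222,.035),g(250,430,.035),'tip',g(328,370,.004),'jamb',g(230,540,0),g(518,192,0))
E
```

```text
FR [ 0.4522 -0.1717  0.    ] BR [ 0.7178 -0.1544  0.    ] FL [0.4353 0.1236 0.    ] 0.29579842252143707 0.26616191601147776
button [ 0.3787 -0.3086  0.03  ] measure [ 0.3823 -0.4464  0.03  ] tape [0.3708 0.2679 0.02  ]
pencil [0.3757 0.0107 0.005 ] [ 0.3636 -0.1354  0.005 ]
frame corner [ 0.4847 -0.2255  0.04  ] [ 0.4068 -0.6223  0.04  ]
n [ 0.7648  0.0437 -0.6428] up [0.6417 0.0367 0.766 ] y [-0.057   0.9984  0.    ]
0 lip [0.122  0.2493] [0.1217 0.0408] tip [0.1825 0.0403] jamb [0.0273 0.0171] [0.3713 0.0164]
0.01 lip [0.115  0.2576] [0.1147 0.0468] tip [0.1763 0.046 ] jamb [0.0195 0.0225] [0.3672 0.0218]
0.02 lip [0.1079 0.2658] [0.1076 0.0527] tip [0.1702 0.0518] jamb [0.0118 0.028 ] [0.3631 0.0273]
0.03 lip [0.1009 0.2741] [0.1006 0.0587] tip [0.164  0.0575] jamb [0.004  0.0335] [0.359  0.0327]
```

```bash
cat >> h.py <<'E'
Y=np.array([-.057,.9984,0]);X=np.array([.9984,.057,0]);U=np.array([.6417,.0367,.766]);N=np.array([.7648,.0437,-.6428])
def pose(z,x):
    z=np.array(z,float);z/=np.linalg.norm(z);x=np.array(x,float);x-=z*(x@z);x/=np.linalg.norm(x)
    return np.c_[x,np.cross(z,x),z]
def go(p,M):
    s=ctrl.get_state();R=Rn.from_rotvec(s['tool_rot']).as_matrix()
    print('travel',np.round(R.T@(np.array(p)-s['position']),3).tolist(),'turn',np.round(Rn.from_matrix(R.T@M).as_rotvec(degrees=True),1).tolist(),'t',s['time'])
E
python3 - <<'E'
from h import *
go([.33,-.28,.32],pose([0,0,-1],X))
go([.33,-.28,.32],pose(N,U))
E
```

```text
travel [0.225, -0.28, -0.084] turn [-0.1, 0.0, 15.1] t 0.1
travel [0.225, -0.28, -0.084] turn [-6.7, 49.7, 14.1] t 0.1
```

Emit:
step_arm --commands '[{"travel": [0.03, -0.03, -0.03], "turn": [0, 8, 2]}, {"travel": [0.225, -0.28, -0.084], "turn": [-4, 30, 8.5]}, {"travel": [0.225, -0.28, -0.084], "turn": [-4, 30, 8.5]}, {"travel": [0.225, -0.28, -0.084], "turn": [-4, 30, 8.5]}, {"travel": [0.225, -0.28, -0.084], "turn": [-4, 30, 8.5]}]'

```text
time: 0.6
position: [0.2863, -0.3937, 0.2976]
tool_rot: [-3.007, -0.241, -0.817]
ft_force: [0.4, -0.5, 0.4]
grip_width: 0.997
grip_force: 0.0
```

Emit:
step_arm --commands '[{"travel": [0, 0, 0], "turn": [0, 0, 0]}, {"travel": [0, 0, 0], "turn": [0, 0, 0]}, {"travel": [0, 0, 0], "turn": [0, 0, 0]}]' --gripper 0

```text
time: 0.9
position: [0.289, -0.3956, 0.2994]
tool_rot: [-3.009, -0.254, -0.815]
ft_force: [0.3, -1.7, 0.2]
grip_width: 0.809
grip_force: 0.0
```

Run:
```python
from h import *
print(ctrl.get_state()['joint_positions'])
go([.33,-.15,.32],pose(N,U));go([.38,-.05,.2],pose(N,U))
```

```text
[ 1.39112541 -0.15226458 -0.12944494  1.92992864 -0.55906756  1.29444572
 -0.00280787]
travel [0.083, -0.235, 0.016] turn [-2.6, 19.7, 5.6] t 0.9
travel [0.08, -0.329, 0.151] turn [-2.6, 19.7, 5.6] t 0.9
```

Emit:
step_arm --commands '[{"travel": [0.08, -0.235, 0.02], "turn": [-2.6, 19.7, 5.6]}, {"travel": [0.08, -0.235, 0.02], "turn": [-2.6, 19.7, 5.6]}, {"travel": [0.08, -0.235, 0.02], "turn": [-2.6, 19.7, 5.6]}, {"travel": [0.08, -0.235, 0.02], "turn": [-2.6, 19.7, 5.6]}, {"travel": [0.08, -0.235, 0.02], "turn": [-2.6, 19.7, 5.6]}]'

```text
time: 1.4
position: [0.3171, -0.2992, 0.2682]
tool_rot: [-2.775, -0.048, -1.26]
ft_force: [-0.9, 0.7, -0.3]
grip_width: 0.357
grip_force: 0.0
```

Run:
```python
from h import *
im=ctrl.get_image('wrist');cv2.imwrite('pics/w1.png',im[:,:,::-1])
print(ctrl.get_state()['joint_positions'])
go([.33,-.15,.32],pose(N,U));go([.38,-.05,.2],pose(N,U))
```

```text
[ 1.40966809 -0.29300755 -0.05767582  2.2630035  -0.93797812  1.26449145
  0.16667495]
travel [0.046, -0.149, -0.009] turn [-3.6, 0.7, -2.9] t 1.45
travel [-0.013, -0.235, 0.117] turn [-3.6, 0.7, -2.9] t 1.45
```

```bash
cat > kin.py <<'E'
import numpy as np,itertools
from scipy.optimize import least_squares
from scipy.spatial.transform import Rotation as Rn
D=[([1.26406939,.32183531,-.07011011,1.45169191,.02262029,1.37077632,-.05688153],[.20477389,-.61634463,.2354452],[-3.09938546,-.501615444,.00065]),
([1.39112541,-.15226458,-.12944494,1.92992864,-.55906756,1.29444572,-.00280787],[.289,-.3956,.2994],[-3.009,-.254,-.815]),
([1.40966809,-.29300755,-.05767582,2.2630035,-.93797812,1.26449145,.16667495],[.3171,-.2992,.2682],[-2.775,-.048,-1.26])]
def fk(q,s,p):
    q=np.array(q)*s;h,a,b,c,e1,e2,y0,y7,e3=p
    r=lambda ax,t:Rn.from_euler(ax,t).as_matrix()
    R=r('z',q[0]+y0);P=np.array([0,0,h])
    R=R@r('y',q[1])@r('z',q[2]);P=P+R@[e1,0,a]
    R=R@r('y',q[3])@r('z',q[4]);P=P+R@[e2,0,b]
    R=R@r('y',q[5]);P=P+R@[e3,0,c];R=R@r('z',q[6]+y7)
    return P,R
def res(p,s):
    o=[]
    for q,x,w in D:
        P,R=fk(q,s,p);o+=list((P-x)*5)+list(Rn.from_matrix(R.T@Rn.from_rotvec(w).as_matrix()).as_rotvec())
    return np.r_[o,1e-3*np.array(p)[[4,5,8]]]
def fit():
    best=None
    for s in itertools.product((1,-1),repeat=4):
        S=np.array([s[0],1,s[1],1,s[2],1,s[3]])
        for y0 in(-2.5,-1,0.5,2):
          for y7 in (-1.5,0,1.5,3):
            f=least_squares(res,[.3,.4,.4,.25,0,0,y0,y7,0],args=(S,),max_nfev=60)
            if best is None or f.cost<best[0]: best=(f.cost,S,f.x)
    return best
if __name__=='__main__':
    b=fit();print(b[0],b[1],np.round(b[2],4).tolist())
    print(np.round(res(b[2],b[1])[:-3].reshape(-1,6),4))
E
python3 kin.py
```

```text
0.0005058410382232403 [-1  1 -1  1 -1  1 -1] [0.1609, 0.5239, 0.6143, 0.5708, 0.0382, -0.2887, -0.0362, 1.5399, 0.2108]
[[ 0.009   0.0029 -0.0018 -0.     -0.0001 -0.0053]
 [-0.005   0.0003  0.0047  0.0182  0.0015 -0.0005]
 [ 0.0038 -0.0002 -0.0028  0.0196 -0.0084  0.0058]]
```

View pics/w1.png

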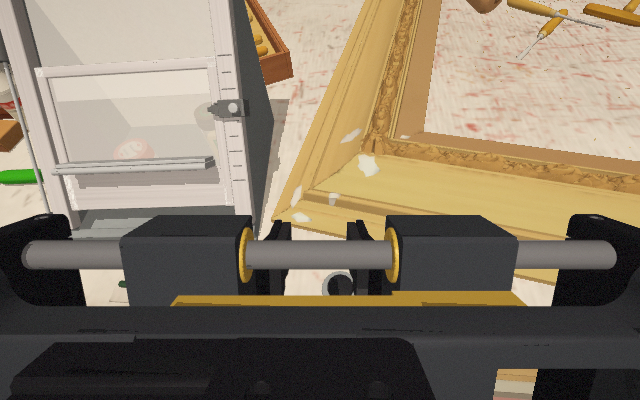

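```bash
cat > kin2.py <<'E'
from kin import *
import kin
from bench import ctrl
st=ctrl.get_state();kin.D[2]=(st['joint_positions'],st['position'],st['tool_rot'])
S=np.array([-1,1,-1,1,-1,1,-1])
full=lambda v:np.r_[v[:6],0,np.pi/2,v[6]]
f=least_squares(lambda v:np.r_[res(full(v),S),.02*v[4:7],.003*(v[:4]-[.3,.4,.4,.25])],[.3,.4,.4,.25,0,0,0])
P=full(f.x)
if __name__=='__main__':
    print(np.round(P,4),np.round(res(P,S)[:-3].reshape(-1,6),4).tolist())
E
python3 kin2.py
python3 - <<'E'
from h import *
np.set_printoptions(precision=4,suppress=True)
c=cam('wrist');FR=np.array([.4522,-.1717,0]);sc=cam('scene')
print('button',plane(c,(339,276),np.array([0,0,1.]),.03))
def tri(a,b):
    o1,r1=ray(sc,a);o2,r2=ray(c,b);k=np.linalg.lstsq(np.c_[r1,-r2],o2-o1,rcond=None)[0];p,q=o1+k[0]*r1,o2+k[1]*r2
    m=(p+q)/2;print(m,'gap',np.linalg.norm(p-q),'s,y,out',(m-FR)@U,(m-FR)@Y,-(m-FR)@N);return m
f=lambda u,v:(255+u/4.286,110+v/4.286)
tri(f(108,222),(55,168));tri(f(250,430),(214,161));tri(f(328,370),(208,106));tri(f(345,405),(233,108));tri((305,291),(339,276))
E
```

```text
[-0.1337  0.7437  1.0826  1.8008  0.1819 -1.772   0.      1.5708  1.1693] [[0.1005, 0.0288, -0.0033, -0.0, 0.0, -0.0], [-0.004, 0.0315, 0.0097, 0.0, 0.0001, -0.0001], [0.0045, -0.0205, -0.0064, -0.0, -0.0, -0.0]]
button [ 0.3929 -0.2989  0.03  ]
[0.4829 0.0669 0.1376] gap 0.0053069957039132785 s,y,out 0.13387063886058173 0.23651394369687678 0.05451634144305432
[ 0.4966 -0.1394  0.1353] gap 0.002398958632288149 s,y,out 0.13330890035513754 0.029703346830219735 0.05154364848204837
[ 0.5542 -0.1361  0.1733] gap 0.009587759020220136 s,y,out 0.19944250714072465 0.029707279293378457 0.03183655252035858
[ 0.5521 -0.1665  0.1714] gap 0.00543617908992218 s,y,out 0.19557374341696174 -0.000522796731354361 0.03355377562871729
[ 0.384  -0.3045  0.0361] gap 0.016299560089055965 s,y,out -0.02100441043718249 -0.12869962134771737 0.08111828016412684
```

```bash
cat >> h.py <<'E'
FR=np.array([.4522,-.1717,0])
def tgt(s,y,out,al=40):
    a=np.radians(al);z=np.cos(a)*N+np.sin(a)*Y;x=-np.sin(a)*N+np.cos(a)*Y
    return FR+s*U+y*Y-out*N-.014*z,pose(z,x)
E
python3 - <<'E'
from h import *
p,M=tgt(.086,.12,.009);z=M[:,2];print(p,M)
q=p-.12*z;print(q);go(q+[0,0,.05],M);go(q,M)
E
```

```text
[ 0.48597375 -0.05858239  0.07855499] [[-0.5352796   0.64174838  0.54921287]
 [ 0.73671333  0.03663828  0.6752119 ]
 [ 0.41319392  0.76603959 -0.49239631]]
[ 0.42006821 -0.13960782  0.13764254]
travel [0.005, -0.142, 0.145] turn [29.0, 28.5, -89.6] t 1.45
travel [-0.033, -0.138, 0.178] turn [29.0, 28.5, -89.6] t 1.45
```

Emit:
step_arm --commands '[{"travel": [0, -0.05, 0.02], "turn": [14, 14, -45]}, {"travel": [0, -0.05, 0.02], "turn": [14, 14, -45]}, {"travel": [0, -0.05, 0.02], "turn": [14, 14, -45]}, {"travel": [0, -0.05, 0.02], "turn": [14, 14, -45]}, {"travel": [0, -0.05, 0.02], "turn": [14, 14, -45]}]'

```text
time: 1.95
position: [0.3311, -0.2453, 0.2622]
tool_rot: [-2.465, -1.15, -1.561]
ft_force: [0.1, 0.4, -0.2]
grip_width: 0.009
grip_force: 0.0
```

Run:
```python
from h import *
s=ctrl.get_state();print(s['position'],s['joint_positions'])
p,M=tgt(.086,.12,.009);z=M[:,2];q=p-.12*z
go(q+[0,0,.05],M)
```

```text
[ 0.33105199 -0.24526901  0.26222708] [ 1.44509136 -0.11522941 -0.08262022  2.24647946 -1.01286089  1.476565
  1.02979334]
travel [0.023, -0.053, 0.146] turn [16.1, 16.2, -49.2] t 1.95
```

Good: the joint limits are easing. I'll continue.

Emit:
step_arm --commands '[{"travel": [0.023, -0.053, 0.146], "turn": [16.1, 16.2, -49.2]}, {"travel": [0.023, -0.053, 0.146], "turn": [16.1, 16.2, -49.2]}, {"travel": [0.023, -0.053, 0.146], "turn": [16.1, 16.2, -49.2]}, {"travel": [0.023, -0.053, 0.146], "turn": [16.1, 16.2, -49.2]}, {"travel": [0.023, -0.053, 0.146], "turn": [16.1, 16.2, -49.2]}]'

```text
time: 2.45
position: [0.4206, -0.1366, 0.1862]
tool_rot: [1.702, 2.019, 1.571]
ft_force: [-0.2, 0.6, 0.7]
grip_width: 0.004
grip_force: 0.0
```

Run:
```python
from h import *
s=ctrl.get_state();print(s['position'],s['joint_positions'])
p,M=tgt(.086,.12,.009);z=M[:,2];q=p-.12*z
go(q+[0,0,.05],M);go(q,M)
```

```text
[ 0.42060886 -0.13657448  0.18620208] [ 1.24905104  0.11381479 -0.26399026  2.2358133  -1.04355933  1.35525586
  1.70692504]
travel [-0.001, 0.001, -0.003] turn [3.2, 3.0, -10.3] t 2.45
travel [-0.027, -0.034, 0.021] turn [3.2, 3.0, -10.3] t 2.45
```

Emit:
step_arm --commands '[{"travel": [-0.01, -0.01, 0.0], "turn": [3.2, 3.0, -10.3]}, {"travel": [-0.01, -0.01, 0.0], "turn": [3.2, 3.0, -10.3]}, {"travel": [-0.01, -0.01, 0.0], "turn": [3.2, 3.0, -10.3]}, {"travel": [-0.01, -0.01, 0.0], "turn": [3.2, 3.0, -10.3]}, {"travel": [-0.01, -0.01, 0.0], "turn": [3.2, 3.0, -10.3]}]'

```text
time: 2.95
position: [0.4167, -0.1443, 0.1754]
tool_rot: [1.474, 2.181, 1.526]
ft_force: [-0.8, 0.5, -0.1]
grip_width: 0.008
grip_force: 0.0
```

Run:
```python
from h import *
import pickle
s=ctrl.get_state();im=ctrl.get_image('wrist');cv2.imwrite('pics/w2.png',im[:,:,::-1]);pickle.dump(s,open('w2.pkl','wb'))
print(s['position'],ctrl.get_state()['position'],s['joint_positions'])
c=cam('wrist',s)
for sy in ((.118,.253,.03),(.118,.043,.03),(.18,.043,.0),(.0,.12,0)): print(sy,proj(c,FR+sy[0]*U+sy[1]*Y-sy[2]*N))
```

```text
[ 0.41674978 -0.14428099  0.17539686] [ 0.41670089 -0.14428806  0.17542518] [ 1.24680367  0.17312895 -0.27164643  2.18043809 -0.97359236  1.3724245
  1.86009344]
(0.118, 0.253, 0.03) [320.53054932  83.89564329]
(0.118, 0.043, 0.03) [322.96426714 266.24446666]
(0.18, 0.043, 0.0) [387.92256285 272.72219234]
(0.0, 0.12, 0) [209.81900876 200.08494919]
```

View pics/w2.png

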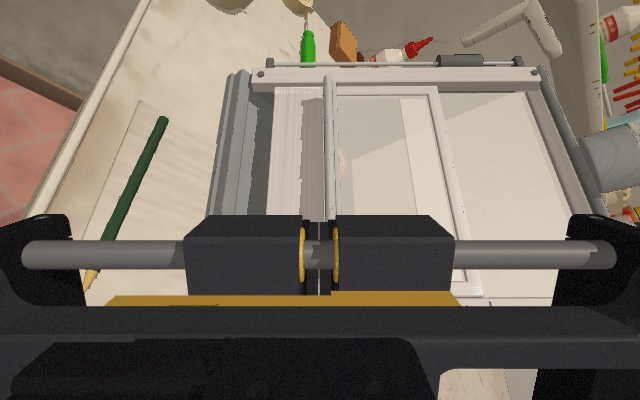

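```bash
cat >> h.py <<'E'
def tri(c1,a,c2,b):
    o1,r1=ray(c1,a);o2,r2=ray(c2,b);k=np.linalg.lstsq(np.c_[r1,-r2],o2-o1,rcond=None)[0];p,q=o1+k[0]*r1,o2+k[1]*r2
    m=(p+q)/2;print(np.round(m,4),'gap',round(np.linalg.norm(p-q),4),'s,y,out',np.round([(m-FR)@U,(m-FR)@Y,-(m-FR)@N],4));return m
E
python3 - <<'E'
from h import *
import pickle
s=pickle.load(open('w2.pkl','rb'));c=cam('wrist',s);sc=cam('scene');f=lambda u,v:(255+u/4.286,110+v/4.286)
tri(sc,f(112,222),c,(329,77))
# front-face strip at row 200, assume out .03/.04/.05
for out in(.03,.04,.05):
  for u,v in((325,200),(337,200),(323,77),(335,77)):
    p=plane(c,(u,v),N,N@FR-out);print(out,(u,v),round((p-FR)@U,4),round((p-FR)@Y,4))
E
python3 - <<'E'
import cv2
im=cv2.imread('pics/w2.png')[50:300,200:480];cv2.imwrite('pics/w2c.png',cv2.resize(im,None,fx=2.4,fy=2.4,interpolation=cv2.INTER_CUBIC))
E
```

```text
[0.4874 0.075  0.1258] gap 0.0078 s,y,out [0.128  0.2443 0.0432]
0.03 (325, 200) 0.1208 0.1055
0.03 (337, 200) 0.1321 0.1055
0.03 (323, 77) 0.121 0.2638
0.03 (335, 77) 0.135 0.2637
0.04 (325, 200) 0.1205 0.101
0.04 (337, 200) 0.1314 0.1009
0.04 (323, 77) 0.1207 0.2532
0.04 (335, 77) 0.1342 0.2531
0.05 (325, 200) 0.1202 0.0964
0.05 (337, 200) 0.1307 0.0964
0.05 (323, 77) 0.1205 0.2427
0.05 (335, 77) 0.1334 0.2426
```

View pics/w2c.png

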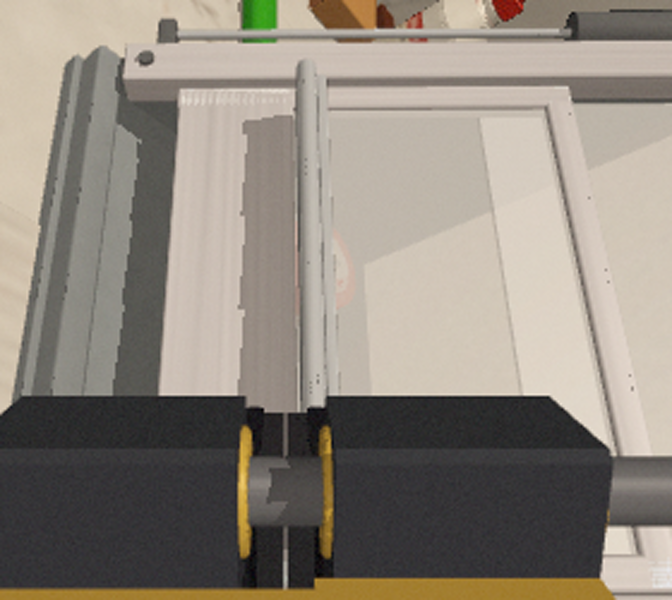

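Run:
```python
from h import *
p,M=tgt(.092,.12,.022);z=M[:,2]
go(p-.07*z,M);go(p,M)
```

```text
travel [-0.005, -0.021, 0.064] turn [0.2, 0.5, -0.3] t 3.0
travel [-0.005, -0.021, 0.134] turn [0.2, 0.5, -0.3] t 3.0
```

Emit:
step_arm --commands '[{"travel": [-0.005, -0.021, 0.02], "turn": [0, 0, 0]}, {"travel": [-0.005, -0.021, 0.05], "turn": [0, 0, 0]}, {"travel": [-0.005, -0.021, 0.075], "turn": [0, 0, 0]}, {"travel": [-0.005, -0.021, 0.1], "turn": [0, 0, 0]}, {"travel": [-0.005, -0.021, 0.115], "turn": [0, 0, 0]}]'

```text
time: 3.5
position: [0.4699, -0.0702, 0.1]
tool_rot: [1.472, 2.183, 1.527]
ft_force: [-0.4, -0.9, -0.5]
grip_width: 0.009
grip_force: 0.0
```

Emit:
step_arm --commands '[{"travel": [0, 0, 0.008], "turn": [0, 0, 0]}, {"travel": [0, 0, 0.015], "turn": [0, 0, 0]}, {"travel": [0, 0, 0.019], "turn": [0, 0, 0]}, {"travel": [0, 0, 0.019], "turn": [0, 0, 0]}]'

```text
time: 3.9
position: [0.4804, -0.0595, 0.0912]
tool_rot: [1.472, 2.182, 1.526]
ft_force: [-1.4, -0.2, 1.3]
grip_width: 0.008
grip_force: 0.9
```

Run:
```python
from h import *
p,M=tgt(.092,.12,.022);go(p,M);s=ctrl.get_state();print(s['ft_force'],s['joint_positions'],s['position'])
im=ctrl.get_image('wrist');cv2.imwrite('pics/w3.png',im[:,:,::-1])
c=cam('wrist');print([proj(c,FR+.1205*U+y*Y-.04*N) for y in(.043,.12,.25)])
```

```text
travel [0.001, -0.0, -0.0] turn [0.2, 0.4, -0.3] t 3.9
[-1.42470516 -0.15787102  1.32473235] [ 1.11155073  0.31480313 -0.38671444  2.27034127 -1.15102632  1.07985959
  1.97246789] [ 0.48040827 -0.05951018  0.09123338]
[array([386.64881934, 404.37143833]), array([371.23207409, 223.6586888 ]), array([356.15972729,  46.98292584])]
```

View pics/w3.png

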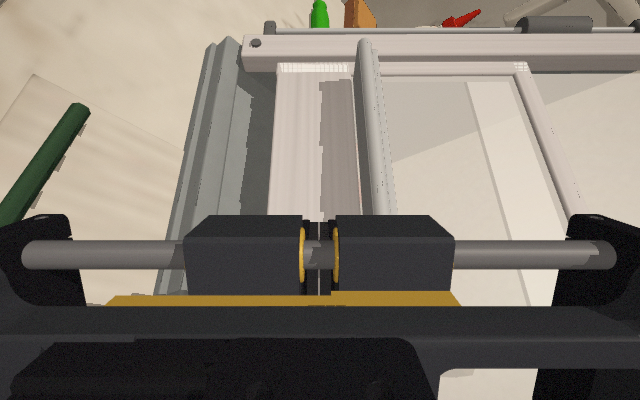

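Emit:
step_arm --commands '[{"travel": [0, 0.0, -0.005], "turn": [0, 0, 0]}, {"travel": [0, 0.008, -0.005], "turn": [0, 0, 0]}, {"travel": [0, 0.014, -0.005], "turn": [0, 0, 0]}, {"travel": [0, 0.02, -0.005], "turn": [0, 0, 0]}, {"travel": [0, 0.026, -0.005], "turn": [0, 0, 0]}]'

```text
time: 4.45
position: [0.4945, -0.0623, 0.1132]
tool_rot: [1.473, 2.183, 1.523]
ft_force: [-2.6, -2.2, -2.2]
grip_width: 0.005
grip_force: 1.7
```

Emit:
step_arm --commands '[{"travel": [0, 0.006, 0], "turn": [0, 0, 0]}, {"travel": [0, 0.012, 0], "turn": [0, 0, 0]}, {"travel": [0, 0.018, 0], "turn": [0, 0, 0]}, {"travel": [0, 0.024, 0], "turn": [0, 0, 0]}, {"travel": [0, 0.026, 0], "turn": [0, 0, 0]}]'

```text
time: 4.95
position: [0.5117, -0.0608, 0.134]
tool_rot: [1.47, 2.182, 1.526]
ft_force: [-2.0, -2.8, -2.0]
grip_width: 0.006
grip_force: 1.6
```

Run:
```python
from h import *
s=ctrl.get_state();R=Rn.from_rotvec(s['tool_rot']).as_matrix();p=s['position']+.014*R[:,2]-FR
print(s['ft_force'],R.T@s['ft_force'],p@U,p@Y,-p@N,s['joint_positions'])
im=ctrl.get_image('scene');cv2.imwrite('pics/s4.png',cv2.resize(im[110:250,255:395,::-1],(600,600),interpolation=cv2.INTER_CUBIC))
```

```text
[-1.99050049 -2.83196775 -1.96746575] [-1.85872105 -2.87556261 -2.0320804 ] 0.14496791957047886 0.1162067545232246 0.024984407728062635 [ 1.08268376  0.2574568  -0.40816926  2.20830364 -1.14773339  1.10751405
  1.84948028]
```

View pics/s4.png

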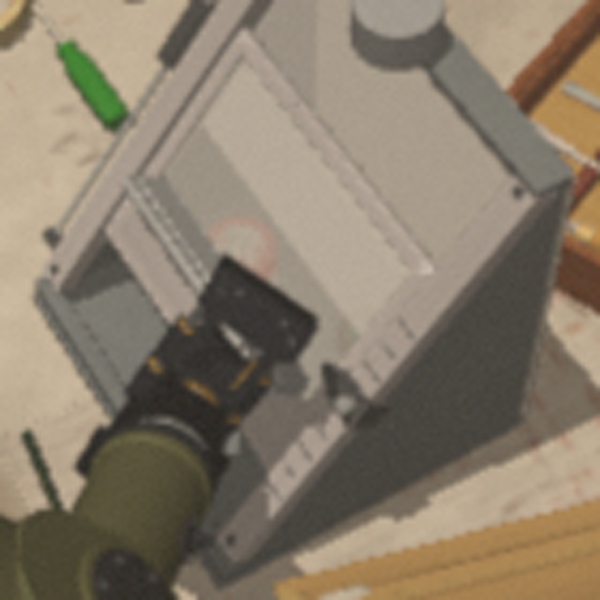

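Emit:
step_arm --commands '[{"travel": [0, 0.004, 0], "turn": [0, 0, 0]}, {"travel": [0, 0.008, 0], "turn": [0, 0, 0]}, {"travel": [0, 0.012, 0], "turn": [0, 0, 0]}, {"travel": [0, 0.014, 0], "turn": [0, 0, 0]}, {"travel": [0, 0.014, 0], "turn": [0, 0, 0]}]'

```text
time: 5.5
position: [0.5204, -0.0601, 0.1445]
tool_rot: [1.47, 2.183, 1.527]
ft_force: [-0.5, -0.8, -0.6]
grip_width: 0.003
grip_force: 0.7
```

Run:
```python
from h import *
s=ctrl.get_state();R=Rn.from_rotvec(s['tool_rot']).as_matrix();p=s['position']+.014*R[:,2]-FR
print(R.T@s['ft_force'],p@U,p@Y,-p@N)
# look pose candidates: back off
sc=cam('scene');f=lambda u,v:(255+u/4.286,110+v/4.286)
for o in(.008,.014,.02): q=plane(sc,f(328,370),N,N@FR-o);print(o,(q-FR)@U,(q-FR)@Y)
for u,v in((108,222),(250,430)): q=plane(sc,f(u,v),N,N@FR-.043);print((q-FR)@U,(q-FR)@Y)
```

```text
[-0.58281844 -0.82800702 -0.55619648] 0.15861382486047054 0.11641116061052072 0.025041331891771216
0.008 0.1849027003139328 0.03803644526963742
0.014 0.188588986486986 0.03458984820444692
0.02 0.19227527266003916 0.031143251139256305
0.12761606432333167 0.24269110687096768
0.12733494127404033 0.03610949569825289
```

Emit:
step_arm --commands '[{"travel": [0, -0.006, 0], "turn": [0, 0, 0]}, {"travel": [0, -0.008, -0.02], "turn": [0, 0, 0]}, {"travel": [0, -0.008, -0.06], "turn": [0, 0, 0]}, {"travel": [0, -0.008, -0.1], "turn": [0, 0, 0]}, {"travel": [0, -0.008, -0.13], "turn": [0, 0, 0]}]'

```text
time: 6.0
position: [0.442, -0.1492, 0.2033]
tool_rot: [1.471, 2.181, 1.526]
ft_force: [1.1, -0.1, -0.1]
grip_width: 0.001
grip_force: 0.0
```

Run:
```python
from h import *
_,M=tgt(.1,.1,.02);C=FR+.188*U+.037*Y-.014*N
go(C-.067*M[:,0]-.13*M[:,2],M)
```

```text
travel [-0.136, 0.039, -0.025] turn [0.2, 0.5, -0.2] t 6.0
```

Emit:
step_arm --commands '[{"travel": [-0.02, 0.02, -0.025], "turn": [0, 0, 0]}, {"travel": [-0.06, 0.039, -0.025], "turn": [0, 0, 0]}, {"travel": [-0.1, 0.039, -0.025], "turn": [0, 0, 0]}, {"travel": [-0.136, 0.039, -0.025], "turn": [0, 0, 0]}, {"travel": [-0.136, 0.039, -0.025], "turn": [0, 0, 0]}]'

```text
time: 6.5
position: [0.5271, -0.2664, 0.1854]
tool_rot: [1.475, 2.179, 1.528]
ft_force: [-0.1, 0.4, 0.4]
grip_width: 0.006
grip_force: 0.0
```

Emit:
step_arm --commands '[{"travel": [0, 0, 0], "turn": [0, 0, 0]}, {"travel": [0, 0, 0], "turn": [0, 0, 0]}]'

```text
time: 6.7
position: [0.5256, -0.263, 0.1885]
tool_rot: [1.47, 2.183, 1.528]
ft_force: [-1.4, 0.9, -0.2]
grip_width: 0.005
grip_force: 0.0
```

Run:
```python
from h import *
import pickle
s=ctrl.get_state();im=ctrl.get_image('wrist');pickle.dump(s,open('w5.pkl','wb'));print(s['position'])
cv2.imwrite('pics/w5.png',cv2.resize(im[0:240,180:460,::-1],None,fx=2.5,fy=2.5,interpolation=cv2.INTER_CUBIC))
```

```text
[ 0.52557017 -0.26303722  0.1884864 ]
```

View pics/w5.png

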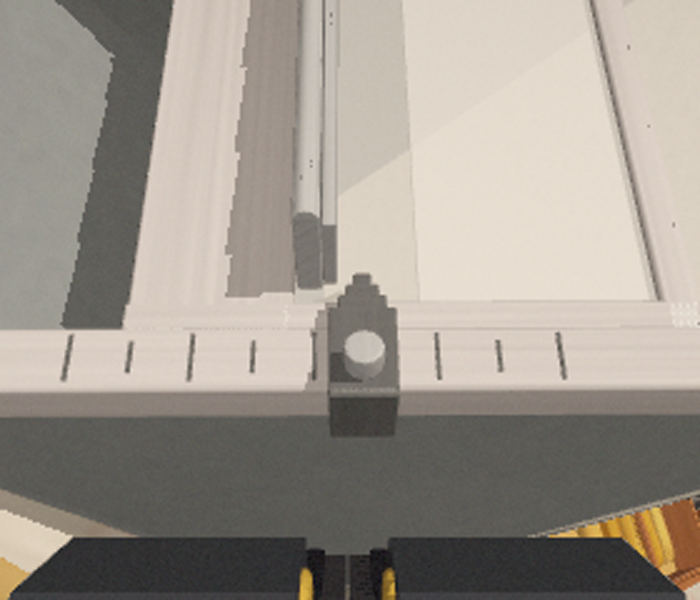

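Run:
```python
from h import *
import pickle
c=cam('wrist',pickle.load(open('w5.pkl','rb')));g=lambda u,v:(180+u/2.5,v/2.5)
def sy(u,v,o):
    p=plane(c,g(u,v),N,N@FR-o);print((u,v),o,np.round([(p-FR)@U,(p-FR)@Y],4))
for o in(.008,.014,.02): sy(362,275,o)
sy(294,213,.043);sy(336,225,.043);sy(299,288,.01);sy(337,283,.01)
sy(252,340,.008);sy(191,340,.008);sy(328,350,.014);sy(397,350,.014)
```

```text
(362, 275) 0.008 [0.1962 0.0487]
(362, 275) 0.014 [0.196  0.0435]
(362, 275) 0.02 [0.1958 0.0382]
(294, 213) 0.043 [0.1738 0.0434]
(336, 225) 0.043 [0.1872 0.0383]
(299, 288) 0.01 [0.1737 0.0412]
(337, 283) 0.01 [0.1872 0.0434]
(252, 340) 0.008 [0.1578 0.0202]
(191, 340) 0.008 [0.1367 0.0203]
(328, 350) 0.014 [0.1842 0.0115]
(397, 350) 0.014 [0.2072 0.0114]
```

Run:
```python
from h import *
p,M=tgt(.150,.116,.025);z=M[:,2]
go(p-.13*z,M);go(p,M)
```

```text
travel [0.134, -0.039, 0.025] turn [0.2, 0.4, -0.2] t 6.75
travel [0.134, -0.039, 0.155] turn [0.2, 0.4, -0.2] t 6.75
```

Emit:
step_arm --commands '[{"travel": [0.04, -0.039, 0.0], "turn": [0, 0, 0]}, {"travel": [0.09, -0.039, 0.0], "turn": [0, 0, 0]}, {"travel": [0.134, -0.039, 0.02], "turn": [0, 0, 0]}, {"travel": [0.134, -0.039, 0.025], "turn": [0, 0, 0]}, {"travel": [0.134, -0.039, 0.025], "turn": [0, 0, 0]}]'

```text
time: 7.25
position: [0.4434, -0.1474, 0.2018]
tool_rot: [1.469, 2.185, 1.523]
ft_force: [0.9, -0.3, 0.2]
grip_width: 0.009
grip_force: 0.0
```

Emit:
step_arm --commands '[{"travel": [0, 0, 0.03], "turn": [0, 0, 0]}, {"travel": [0, 0, 0.07], "turn": [0, 0, 0]}, {"travel": [0, 0, 0.1], "turn": [0, 0, 0]}, {"travel": [0, 0, 0.12], "turn": [0, 0, 0]}, {"travel": [0, 0, 0.13], "turn": [0, 0, 0]}]'

```text
time: 7.75
position: [0.5171, -0.0613, 0.1368]
tool_rot: [1.47, 2.183, 1.527]
ft_force: [0.3, -0.1, 0.2]
grip_width: 0.002
grip_force: 0.0
```

Run:
```python
from h import *
s=ctrl.get_state();R=Rn.from_rotvec(s['tool_rot']).as_matrix();p=s['position']+.014*R[:,2]-FR
print(R.T@s['ft_force'],p@U,p@Y,-p@N);go(*tgt(.174,.116,.025))
```

```text
[-0.19471006  0.36955037 -0.01839464] 0.1505058414274871 0.11542938801893685 0.022736989863499965
travel [0.002, 0.024, -0.001] turn [0.2, 0.3, -0.2] t 7.75
```

Emit:
step_arm --commands '[{"travel": [0, 0.006, 0], "turn": [0, 0, 0]}, {"travel": [0, 0.012, 0], "turn": [0, 0, 0]}, {"travel": [0, 0.017, 0], "turn": [0, 0, 0]}, {"travel": [0, 0.021, 0], "turn": [0, 0, 0]}, {"travel": [0, 0.024, 0], "turn": [0, 0, 0]}]'

```text
time: 8.25
position: [0.5315, -0.0622, 0.1558]
tool_rot: [1.472, 2.182, 1.524]
ft_force: [-2.7, -0.6, -1.7]
grip_width: 0.005
grip_force: 1.6
```

Emit:
step_arm --commands '[{"travel": [0, 0, 0], "turn": [0, 0, 0]}, {"travel": [0, 0, 0], "turn": [0, 0, 0]}]'

```text
time: 8.45
position: [0.5319, -0.0621, 0.156]
tool_rot: [1.471, 2.181, 1.525]
ft_force: [-1.3, -0.9, -0.7]
grip_width: 0.0
grip_force: 0.5
```

Run:
```python
from h import *
s=ctrl.get_state();R=Rn.from_rotvec(s['tool_rot']).as_matrix();p=s['position']+.014*R[:,2]-FR
print(R.T@s['ft_force'],p@U,p@Y,-p@N)
```

```text
[-0.25423728 -1.33804305 -0.9702268 ] 0.17469232255690317 0.1138060404699595 0.02373786494155559
```

Emit:
step_arm --commands '[{"travel": [0, -0.006, 0], "turn": [0, 0, 0]}, {"travel": [0, -0.008, -0.02], "turn": [0, 0, 0]}, {"travel": [0, -0.008, -0.06], "turn": [0, 0, 0]}, {"travel": [0, -0.008, -0.1], "turn": [0, 0, 0]}, {"travel": [0, -0.008, -0.14], "turn": [0, 0, 0]}]'

```text
time: 8.95
position: [0.4477, -0.1563, 0.2192]
tool_rot: [1.471, 2.182, 1.526]
ft_force: [0.9, -0.5, 0.0]
grip_width: 0.007
grip_force: 0.0
```

Emit:
step_arm --commands '[{"travel": [-0.04, 0.01, -0.02], "turn": [0, 0, 0]}, {"travel": [-0.08, 0.023, -0.02], "turn": [0, 0, 0]}, {"travel": [-0.12, 0.023, -0.02], "turn": [0, 0, 0]}, {"travel": [-0.136, 0.023, -0.02], "turn": [0, 0, 0]}, {"travel": [-0.136, 0.023, -0.02], "turn": [0, 0, 0]}]'

```text
time: 9.45
position: [0.5247, -0.2705, 0.1883]
tool_rot: [1.474, 2.18, 1.527]
ft_force: [0.5, -0.0, 0.1]
grip_width: 0.005
grip_force: 0.0
```

Emit:
step_arm --commands '[{"travel": [0, 0, 0], "turn": [0, 0, 0]}, {"travel": [0, 0, 0], "turn": [0, 0, 0]}]'

```text
time: 9.65
position: [0.5237, -0.2682, 0.1901]
tool_rot: [1.471, 2.183, 1.527]
ft_force: [0.4, -0.4, 0.2]
grip_width: 0.008
grip_force: 0.0
```

Run:
```python
from h import *
import pickle
s=ctrl.get_state();im=ctrl.get_image('wrist');pickle.dump(s,open('w6.pkl','wb'));print(s['position'])
cv2.imwrite('pics/w6.png',cv2.resize(im[0:240,180:460,::-1],None,fx=2.5,fy=2.5,interpolation=cv2.INTER_CUBIC))
im=ctrl.get_image('scene')[:,:,::-1];cv2.imwrite('pics/s6.png',im)
```

```text
[ 0.52373288 -0.26815646  0.19012387]
```

View pics/w6.png

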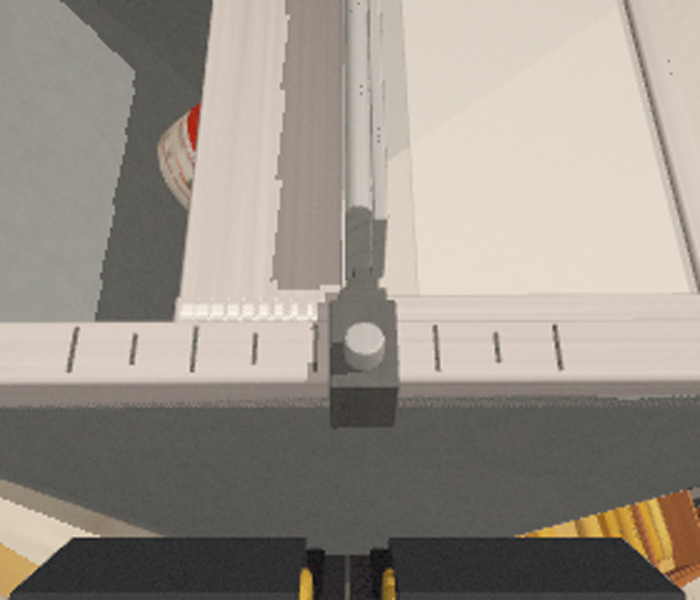

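The lip (columns 345–386, centre 366) is now level with the pointer tip (column 362), about 1 mm off. Next is the button: I'll go above it with the tool pointing down and look.

Run:
```python
from h import *
go([.385,-.305,.22],pose([0,0,-1],[.7,.7,0]))
```

```text
travel [0.058, -0.068, -0.116] turn [30.1, -56.2, 60.4] t 9.75
```

Emit:
step_arm --commands '[{"travel": [0.02, -0.01, -0.1], "turn": [0, 0, 0]}, {"travel": [0.03, 0, -0.12], "turn": [0, 0, 0]}, {"travel": [0.04, 0, -0.12], "turn": [10, -18.7, 20]}, {"travel": [0.04, 0, -0.12], "turn": [10, -18.7, 20]}, {"travel": [0.04, 0, -0.12], "turn": [10, -18.7, 20]}]'

```text
time: 10.25
position: [0.435, -0.321, 0.2666]
tool_rot: [2.021, 2.004, 1.134]
ft_force: [0.8, 0.8, -0.7]
grip_width: 0.007
grip_force: 0.0
```

Run:
```python
from h import *
s=ctrl.get_state();print(s['position'],s['joint_positions']);go([.385,-.305,.22],pose([0,0,-1],[.7,.7,0]))
```

```text
[ 0.43501751 -0.32101064  0.26664787] [ 1.22413787  0.12809908 -0.19183916  1.82382755 -0.74423083  1.38516194
  1.2415718 ]
travel [0.0, -0.069, 0.014] turn [21.3, -39.3, 42.3] t 10.25
```

Emit:
step_arm --commands '[{"travel": [0, -0.069, 0.014], "turn": [21.3, -39.3, 42.3]}, {"travel": [0, -0.069, 0.014], "turn": [21.3, -39.3, 42.3]}, {"travel": [0, -0.069, 0.014], "turn": [21.3, -39.3, 42.3]}, {"travel": [0, -0.069, 0.014], "turn": [21.3, -39.3, 42.3]}, {"travel": [0, -0.069, 0.014], "turn": [21.3, -39.3, 42.3]}]'

```text
time: 10.75
position: [0.3858, -0.3035, 0.2194]
tool_rot: [2.7, 1.51, 0.375]
ft_force: [-0.7, 1.0, -0.0]
grip_width: 0.005
grip_force: 0.0
```

Run:
```python
from h import *
go([.385,-.305,.22],pose([0,0,-1],[.7,.7,0]))
```

```text
travel [-0.002, 0.0, -0.001] turn [6.6, -12.3, 13.4] t 10.75
```

Emit:
step_arm --commands '[{"travel": [-0.002, 0, 0], "turn": [6.6, -12.3, 13.4]}, {"travel": [-0.002, 0, 0], "turn": [6.6, -12.3, 13.4]}, {"travel": [-0.002, 0, 0], "turn": [6.6, -12.3, 13.4]}, {"travel": [-0.002, 0, 0], "turn": [6.6, -12.3, 13.4]}, {"travel": [-0.002, 0, 0], "turn": [6.6, -12.3, 13.4]}]'

```text
time: 11.25
position: [0.3849, -0.3055, 0.2178]
tool_rot: [-2.898, -1.209, -0.006]
ft_force: [-0.7, -1.0, -0.2]
grip_width: 0.004
grip_force: 0.0
```

Run:
```python
from h import *
import pickle
s=ctrl.get_state();im=ctrl.get_image('wrist');pickle.dump(s,open('w7.pkl','wb'));print(s['position'])
go([.385,-.305,.22],pose([0,0,-1],[.7,.7,0]))
cv2.imwrite('pics/w7.png',im[:,:,::-1])
```

```text
[ 0.38487542 -0.3054504   0.21784913]
travel [0.001, -0.0, -0.002] turn [-0.0, -0.2, 0.2] t 11.3
```

View pics/w7.png

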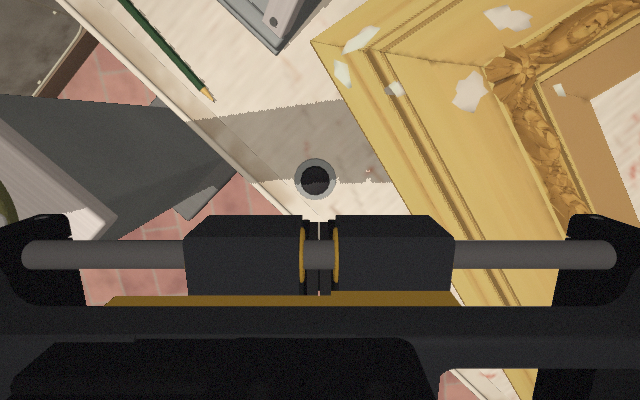

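Run:
```python
from h import *
import pickle
c=cam('wrist',pickle.load(open('w7.pkl','rb')));sc=cam('scene')
for z in(.015,.025,.035):
    p=plane(c,(315,181),np.array([0,0,1.]),z);print(p,proj(sc,p));go(p+[0,0,.03],pose([0,0,-1],[.7,.7,0]))
```

```text
[ 0.38059766 -0.30602198  0.015     ] [305.42842384 291.63207258]
travel [-0.004, -0.003, 0.173] turn [-0.0, -0.2, 0.2] t 11.3
[ 0.38206559 -0.30470135  0.025     ] [305.52689523 289.87731011]
travel [-0.002, -0.003, 0.163] turn [-0.0, -0.2, 0.2] t 11.3
[ 0.38353353 -0.30338072  0.035     ] [305.62663434 288.09995689]
travel [0.0, -0.002, 0.153] turn [-0.0, -0.2, 0.2] t 11.3
```

Emit:
step_arm --commands '[{"travel": [-0.003, -0.003, 0.04], "turn": [0, 0, 0]}, {"travel": [-0.003, -0.003, 0.085], "turn": [0, 0, 0]}, {"travel": [-0.003, -0.003, 0.125], "turn": [0, 0, 0]}, {"travel": [-0.003, -0.003, 0.15], "turn": [0, 0, 0]}, {"travel": [-0.003, -0.003, 0.157], "turn": [0, 0, 0]}]'

```text
time: 11.8
position: [0.3786, -0.3042, 0.0579]
tool_rot: [-2.894, -1.204, -0.002]
ft_force: [-0.5, 0.3, 0.3]
grip_width: 0.008
grip_force: 0.0
```

Emit:
step_arm --commands '[{"travel": [0, 0, 0.004], "turn": [0, 0, 0]}, {"travel": [0, 0, 0.008], "turn": [0, 0, 0]}, {"travel": [0, 0, 0.011], "turn": [0, 0, 0]}, {"travel": [0, 0, 0.014], "turn": [0, 0, 0]}]'

```text
time: 12.2
position: [0.3823, -0.3059, 0.0477]
tool_rot: [2.9, 1.208, 0.007]
ft_force: [-0.1, 0.6, -1.0]
grip_width: 0.005
grip_force: 0.0
```

Tip is at about z = 0.033, no contact yet.

Emit:
step_arm --commands '[{"travel": [0, 0, 0.003], "turn": [0, 0, 0]}, {"travel": [0, 0, 0.006], "turn": [0, 0, 0]}, {"travel": [0, 0, 0.008], "turn": [0, 0, 0]}, {"travel": [0, 0, 0.008], "turn": [0, 0, 0]}]'

```text
time: 12.6
position: [0.3815, -0.305, 0.0385]
tool_rot: [-2.898, -1.208, -0.006]
ft_force: [0.5, 0.5, -1.1]
grip_width: 0.01
grip_force: 0.0
```

Emit:
step_arm --commands '[{"travel": [0, 0, 0.003], "turn": [0, 0, 0]}, {"travel": [0, 0, 0.005], "turn": [0, 0, 0]}, {"travel": [0, 0, 0.006], "turn": [0, 0, 0]}, {"travel": [0, 0, 0.006], "turn": [0, 0, 0]}]'

```text
time: 13.0
position: [0.382, -0.3053, 0.033]
tool_rot: [-2.899, -1.208, -0.006]
ft_force: [-0.3, 0.5, 3.7]
grip_width: 0.007
grip_force: 1.6
```

Emit:
step_arm --commands '[{"travel": [0, 0, 0.002], "turn": [0, 0, 0]}, {"travel": [0, 0, 0.004], "turn": [0, 0, 0]}, {"travel": [0, 0, 0.006], "turn": [0, 0, 0]}, {"travel": [0, 0, 0.006], "turn": [0, 0, 0]}, {"travel": [0, 0, 0.006], "turn": [0, 0, 0]}]'

```text
time: 13.5
position: [0.3821, -0.3054, 0.0299]
tool_rot: [-2.899, -1.208, -0.004]
ft_force: [-8.9, 5.4, 29.7]
grip_width: -0.001
grip_force: 14.7
```

Button is bottomed (29.7 N at the stop, over 5 N spring). Retreat.

Emit:
step_arm --commands '[{"travel": [0, 0, -0.01], "turn": [0, 0, 0]}, {"travel": [0, 0, -0.04], "turn": [0, 0, 0]}, {"travel": [0, 0, -0.08], "turn": [0, 0, 0]}, {"travel": [0, 0, -0.12], "turn": [0, 0, 0]}, {"travel": [0, 0, -0.15], "turn": [0, 0, 0]}]'

```text
time: 14.0
position: [0.3815, -0.3057, 0.1787]
tool_rot: [-2.899, -1.209, -0.007]
ft_force: [0.2, 0.3, -0.2]
grip_width: 0.005
grip_force: 0.0
```

Emit:
step_arm --commands '[{"travel": [0, 0, 0], "turn": [0, 0, 0]}, {"travel": [0, 0, 0], "turn": [0, 0, 0]}, {"travel": [0, 0, 0], "turn": [0, 0, 0]}, {"travel": [0, 0, 0], "turn": [0, 0, 0]}, {"travel": [0, 0, 0], "turn": [0, 0, 0]}]'

```text
time: 14.5
position: [0.3807, -0.3051, 0.1755]
tool_rot: [-2.896, -1.207, -0.005]
ft_force: [-0.3, 0.4, -0.5]
grip_width: 0.005
grip_force: 0.0
```

Run:
```python
from h import *
a=cv2.imread('pics/s6.png').astype(int);b=ctrl.get_image('scene')[:,:,::-1].astype(int)
d=np.abs(a-b).max(2)
print('hood diff',(d[110:235,280:395]>50).sum(),ctrl.get_state()['ft_force'])
print(ctrl.close_job())
```

```text
hood diff 1809 [ 0.32384075 -0.31787864 -0.16385798]
the job is handed in; nothing more can be done
None
```

The job is handed in after about 14.5 s: the sash lip measured about 1 mm from the pointer, the button was pressed to its stop and released, and the hand is clear. My last before/after scene check of the hood area came out unclear (1,809 changed pixels, arm position included), so I have no final picture confirming that nothing else moved, and no verdict was returned.

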